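# Tip the orange spray-can caps into their box

## Robot

A 7-joint arm with a two-finger parallel gripper is mounted at the origin on the work surface. World frame = base frame: x ahead of the robot, y to its left, z up, the work surface at z = 0. Lengths are in mm, angles in rad, forces in N, time in s.
With the tool pointing down it reaches from about 425 to 950 mm from the base axis. Payload 4.7 kg.
Tool frame: the origin (TCP) lies between the finger pads; the fingertips stand 19 mm ahead of it and the grasp point (between the pads) is the TCP (bot.nose_length is the distance from the TCP to the fingertips, in mm); x points along the fingers, z is the direction in which the jaws open and shut, and the axes are right-handed (so a half turn about x gives the same grasp; the last joint's range is limited). The gripper opens to 85 mm and grips with 20 to 120 N. Pads are 22 mm wide; open, the fingers measure 114 mm over their backs; the gripper's body (76 mm by 85 mm) begins 54 mm behind the grasp point. The pads swing forward as they close: fully open they stand 13 mm farther back than shut.
Start: joints at [1.241, 0.469, -0.049, 1.532, 0.024, 1.141, -0.082], TCP at [200.037, -644.695, 250.335] pointing down, gripper open.
Joint ranges: [-2.59, 2.59], [-0.33, 1.99], [-1.39, 1.29], [0.1, 2.45], [-1.04, 4.18], [0.21, 1.99], [-2.66, 2.66]. Speed limits (rad/s): [2.57, 2.57, 3.14, 3.14, 3.14, 3.14, 3.14].

## Interface

Orientations are given as a unit quaternion [w, x, y, z].
In Python, from plant import bot gives the robot as it stands. Calls block until the motion is done:
- bot.goto(position, orientation): joint-space move of the TCP to a pose.
- bot.line_to(position, max_speed=150, orientation=None): straight line of the TCP; orientation=None keeps the orientation; max_speed is the mean speed in mm/s.
- bot.set_joints(angles): joint-space move.
- bot.gripper_to(opening, force=None): finger opening in mm; force is the grip in N (None keeps the last); returns when the fingers have stopped.
- bot.sleep(seconds).
- bot.solve_ik(position, orientation): joint angles nearest the present ones, or None.
- bot.get_state(): the state.
- bot.get_image(name): name is "scene" or "top"; returns a dict with "pixels" (420x560x3 uint8, blue, green, red), "intrinsics" (3x3 intrinsics, pixels), "dist" ([k1, k2, p1, p2, k3] as OpenCV has them; the pictures are not rectified), "eye" and "rotation" of the camera in the world. Camera axes: x right, y down, z forward; pixel columns grow to the right and rows downward; lengths in mm; the calibration is good to about 2 mm. A picture is of the moment at which its call begins. There is no depth.
A pose or a line that the arm cannot do raises bot.IKError and nothing moves.
- bot.job_done(): hands the job in, once; it reports no verdict.
Trained networks look in a picture, given as the dict that the camera call returned (one of the last four; its "shot" number tells which), for a name from the list of things; names that differ only in an ending like _2 or _b are one class to them, and where a whole thing is asked for, a point or a joint stands for the part that bears it (a point fixed in the world has none). Each returns a list of dicts, best first, with "confidence" (0 to 1); they miss things now and then, are a little off and sometimes report something else, mostly with a low value. They report only what shows in the picture. A call takes as long as a camera call. They do not tell look-alikes from the thing itself.
- bot.cut_out(picture, target): "mask" (420x560 bool, what is visible of it) and "bbox" ([left, top, right, bottom] in pixels, round what is visible of it).
- bot.mark_of(picture, target): "at" ([column, row] in pixels: a listed point, or the origin of a listed thing).
The state is a dict: "t": time; "joint_positions": joint angles; "joint_vel": joint speeds; "effort": joint torques, N m; "ee_pos": TCP position; "eef_rot": TCP orientation; "wrist_force": force on the tool from outside, world axes, zero at the start; "torque": the same for the moment, N m; "opening": finger opening in mm.
Only numpy, scipy, OpenCV 4.12 (cv2) and the standard library are available. Lean on these libraries where they do the work, as an engineer would, in place of code of your own. Each camera call takes 0.05 s, during which the arm holds its last target.

## Task

Two tilt trays of spray-can caps stand on the studio table. Lift the handle of the tray that holds the orange caps until both caps slide out into the white box in front of it, then lower the tray gently back down to rest and let go. Leave the other tray, with the blue caps, down.

Things in the scene. Friction and masses are not known exactly. Their poses are not given: they have to be found in the camera images.
- tray: Aluminium pan with the orange caps, 170 x 130 mm, 30 mm walls, outlet edge open. Origin: mid outlet edge on the hinge axis, at floor level, 110 mm above the table; fixed as it tips. x runs along the pan from handle to outlet (away from the robot), y along the hinge, z square to the floor. Tips about +y, 0 to 1.25 rad, raising the handle; falls back if let go. Caps slide out by 0.9 rad at the latest.
- handle (a point): Middle of that tray's round black handle bar, 12 mm thick, along y; at x -168, y 0, z +85 mm in the tray's frame, axes as the tray's. Uprights at its ends leave 90 mm clear between; 49 mm free below, down to the wall tops. Pinch it across (along x) from above: it can turn in the fingers while they stay vertical. About 3 N lifts it.
- cap_a: Orange plastic spray-can cap, 52 mm diameter, 36 mm tall, 20 g; origin at the centre of its underside, z along its axis. Starts standing in tray. The white box it should drop into is fixed to the stand under the outlet: inside, in the resting tray's frame, x -20 to 135, y -70 to 70 mm, floor 99 mm below, side walls to 24 mm below the tray's origin.
- cap_b: A second orange cap like cap_a, beside it in the same tray.
- other_tray: The look-alike tray on its own stand, with two blue caps; same shape and frame as tray. Leave it down. Either tray may be on the left or the right.
Mind the look-alikes: they are no part of the job. What is shaped like the cap_b but red or yellow is not meant.

How it is judged (in metres and radians):
On the way:
1. with the tray lifted, both orange caps have slid out into the box (angle between tray's own z axis and vertical above 0.3 rad and height (world z) of each of cap_a, cap_b below 0.09 m and horizontal distance between each of cap_a, cap_b and tray below 0.16 m), for 0.1 s.
At the end, for the whole second after the job is handed in: The orange caps' tray is back down (within 0.06 rad of level) and still, released, both orange caps lie still in its white box, more than 15 mm below the level of the tray's outlet, and the other tray is down (within 0.06 rad) (angle between each of tray, other_tray's own z axis and vertical below 0.06 rad and angular speed of tray below 0.1 rad/s and x of cap_a in the frame of tray between -0.03 and 0.145 m and y of cap_a in the frame of tray between -0.08 and 0.08 m and z of each of cap_a, cap_b in the frame of tray below -0.015 m and linear speed of each of cap_a, cap_b below 0.03 m/s and x of cap_b in the frame of tray between -0.03 and 0.145 m and y of cap_b in the frame of tray between -0.08 and 0.08 m); the robot touches nothing.
It fails at once if with the caps out, the tray slams down: it turns faster than 2.4 rad/s within 0.3 rad of its rest (angle between tray's own z axis and vertical below 0.3 rad and angular speed of tray above 2.4 rad/s and height (world z) of each of cap_a, cap_b below 0.09 m).
It fails at once if the other tray is lifted by more than 0.15 rad (angle between other_tray's own z axis and vertical above 0.15 rad).
It also fails if it takes over 45 s, if anything falls off the work surface, if the arm or the gripper's body presses on something with over 40 N, if the wrist force passes 120 N, or if a joint passes its speed limit or range.

## Working session

There is one attempt and no reset: what is moved stays moved. The work goes in short steps, each a Python script; the robot and the scene stay as the last script left them, time stands still between calls to the robot, and variables do not carry over. Pictures are saved under pics/ and viewed, and the job is handed in when it is done.

```bash
mkdir -p pics; ls
python3 - <<'E'
from plant import bot
import cv2,numpy as np
for n in("scene","top"):
    p=bot.get_image(n); cv2.imwrite(f"pics/{n}0.png",p["pixels"])
    print(n,p["intrinsics"],p["dist"],p["eye"],p["rotation"])
    for t in("handle","tray","cap_a"):
        print(t,[(np.round(d["at"],1).tolist(),round(d["confidence"],2)) for d in bot.mark_of(p,t)])
print(bot.get_state())
E
```

```text
pics
scene [[473.76448805   0.         279.22457796]
 [  0.         473.76448805 218.97598493]
 [  0.           0.           1.        ]] [-0.05450989  0.          0.          0.          0.        ] [1156.61733888 -471.38403737  704.53077705] [-0.40706049  0.79439368  0.40184978 -0.20434576]
handle [([204.9, 214.0], 0.92)]
tray [([228.8, 312.3], 0.83)]
cap_a [([169.3, 268.5], 0.97), ([129.5, 281.9], 0.86), ([231.3, 263.3], 0.77), ([200.1, 273.1], 0.77)]
top [[512.58983646   0.         287.90790185]
 [  0.         512.58983646 198.58505123]
 [  0.           0.           1.        ]] [-0.02795934  0.          0.          0.          0.        ] [ 290.061207    -29.95725236 1214.55945617] [ 0.07179765 -0.6738463   0.73122258 -0.07803725]
handle [([336.8, 197.5], 0.9)]
tray [([356.2, 137.0], 0.84)]
cap_a [([390.8, 267.4], 0.85), ([325.5, 179.4], 0.8), ([357.2, 184.9], 0.77), ([354.3, 266.7], 0.66)]
{'t': 0.4, 'joint_positions': array([ 1.24112363,  0.4687466 , -0.04858151,  1.53267228,  0.02408738,
        1.14096718, -0.08227228]), 'joint_vel': array([-5.26138137e-04, -1.65719871e-03, -9.58771226e-06, -3.14394034e-03,
        3.70509103e-04,  2.18860701e-03, -3.37040791e-04]), 'effort': array([-6.17440128e-04, -5.09540606e+01, -4.66317090e-02, -2.37634975e+01,
        1.07819389e-02,  2.74304395e-03, -2.38357524e-05]), 'ee_pos': array([ 199.99017284, -644.63469683,  250.16279817]), 'eef_rot': array([ 0.56921713,  0.41949354,  0.56932452, -0.41938837]), 'wrist_force': array([0.2939543 , 0.00304755, 0.08715833]), 'torque': array([0.0463334 , 0.00060308, 0.00906655]), 'opening': 85.53905699292685}
```

View pics/scene0.png

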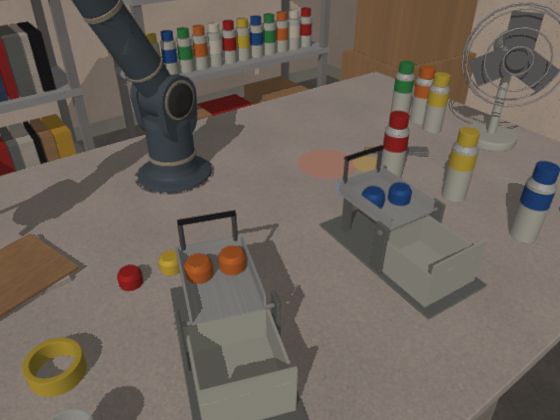

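View pics/top0.png

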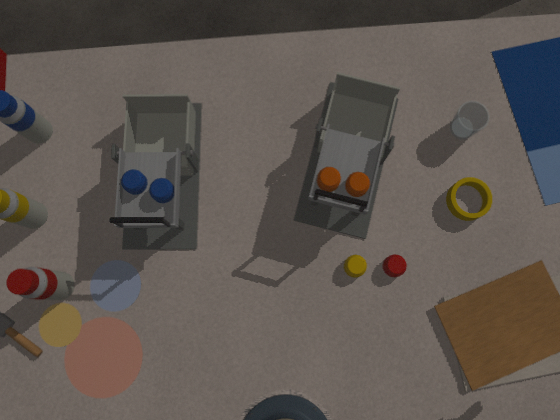

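Candidates: the handle I want is on the tray with orange caps, at scene (206,216) and top (340,199). The look-alike is the blue tray's handle, at scene (363,152) and top (140,220). The loose yellow and red caps, at top (356,266) and (395,266), are not meant. I'll check close crops.

Run:
```python
import cv2
a=cv2.imread("pics/scene0.png")[195:345,150:310]; b=cv2.imread("pics/top0.png")[65:245,290:410]
cv2.imwrite("pics/c1.png",cv2.resize(a,None,fx=4,fy=4,interpolation=cv2.INTER_CUBIC))
cv2.imwrite("pics/c2.png",cv2.resize(b[50:],None,fx=4,fy=4,interpolation=cv2.INTER_CUBIC))
```

```text
(no output)
```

View pics/c1.png

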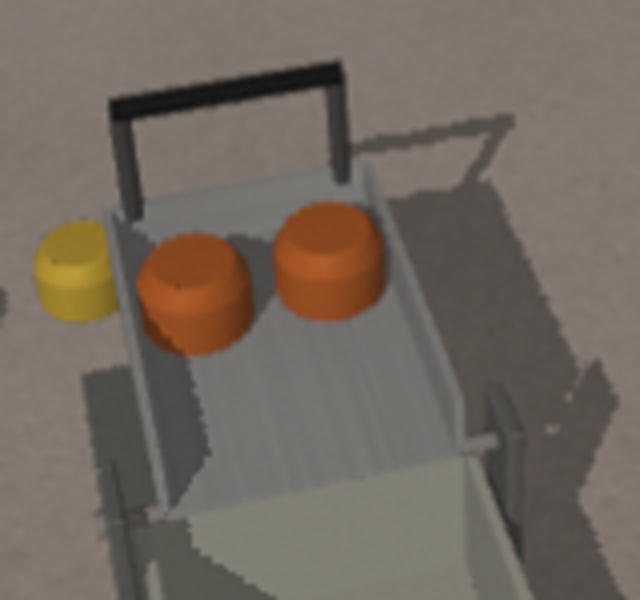

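View pics/c2.png

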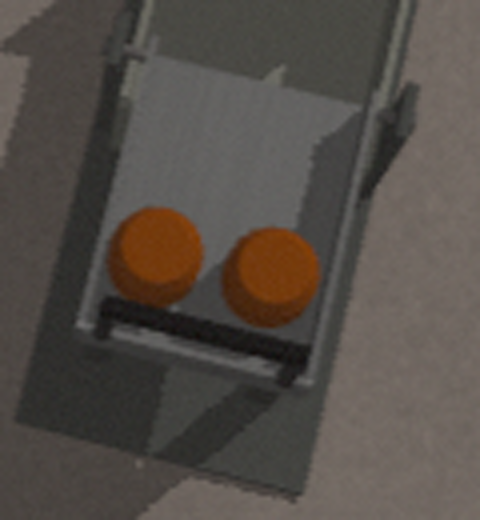

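```bash
cat > h.py <<'E'
import numpy as np,cv2
from scipy.spatial.transform import Rotation as R
from scipy.optimize import least_squares
K={'s':(473.76448805,279.22457796,218.97598493,-0.05450989,[1156.61733888,-471.38403737,704.53077705],[-0.40706049,0.79439368,0.40184978,-0.20434576]),
't':(512.58983646,287.90790185,198.58505123,-0.02795934,[290.061207,-29.95725236,1214.55945617],[0.07179765,-0.6738463,0.73122258,-0.07803725])}
def proj(c,P):
    f,cx,cy,k1,e,q=K[c]; M=R.from_quat(np.roll(q,-1)).as_matrix()
    rv=cv2.Rodrigues(M.T)[0]; t=-M.T@np.array(e)
    return cv2.projectPoints(np.array(P,float).reshape(-1,1,3),rv,t,np.array([[f,0,cx],[0,f,cy],[0,0,1]]),np.array([k1,0,0,0,0]))[0].reshape(-1,2)
def tw(p,pose,ang=0):
    x,y,yaw=pose; M=R.from_euler('z',yaw)*R.from_euler('y',ang)
    return M.apply(p)+[x,y,110]
E
python3 - <<'E'
from h import *
# order: bar +y end, bar -y end, outlet +y, outlet -y
obs={'t':[(315.75,192),(366.75,204.5),(326.25,129.5),(380,141.25)],
     's':[(235.5,213.5),(178,222),(267.5,308.75),(192.5,324)]}
def f(p,only='ts'):
    P=tw(np.array([[-168,p[3],85],[-168,-p[3],85],[0,p[4],0],[0,-p[4],0]]),p[:3])
    return np.concatenate([(proj(c,P)-obs[c]).ravel() for c in only])
for o in('ts','t','s'):
    r=least_squares(f,[450,-150,0,50,65],args=(o,),x_scale=[100,100,1,50,50]); print(o,np.round(r.x,3),np.round(r.fun,1), tw(np.array([-168,0,85]),r.x[:3]))
E
```

```text
ts [ 6.64398e+02 -2.09844e+02 -3.26000e-01  5.34290e+01  6.35060e+01] [-0.4 -1.9 -0.2 -2.  -0.1 -1.8  0.8 -0.6 -0.6 -1.3 -0.2  0.3 -1.5 -3.3
 -0.2 -1.8] [ 505.24026811 -156.06010834  195.        ]
t [ 6.61165e+02 -2.08645e+02 -3.17000e-01  5.32830e+01  6.21700e+01] [-0.   0.1  0.1 -0.5  0.  -0.  -0.1  0.4] [ 501.51806984 -156.3292115   195.        ]
s [ 6.68595e+02 -2.11680e+02 -3.34000e-01  5.33300e+01  6.39170e+01] [ 0.4  0.1  0.6  1.5 -0.6 -1.3 -0.3  0.1] [ 509.85505202 -156.67482373  195.        ]
```

```bash
python3 - <<'E'
from h import *
obs={'t':[(315.75,192),(366.75,204.5),(326.25,129.5),(380,141.25)],
     's':[(235.5,213.5),(178,222),(267.5,308.75),(192.5,324)]}
def f(p):
    P=tw(np.array([[-168,p[3],85],[-168,-p[3],85],[0,p[4],0],[0,-p[4],0]]),p[:3])+[0,0,p[5]]
    return np.concatenate([(proj(c,P)-obs[c]).ravel() for c in 'ts'])
r=least_squares(f,[450,-150,0,50,65,0],x_scale=[100,100,1,50,50,10]); print(np.round(r.x,3),np.round(r.fun,1))
E
python3 - <<'E'
from plant import bot
import numpy as np
p=bot.get_image("top");q=bot.get_image("scene")
for k in (p,q): print(k["eye"],k["rotation"],[ [d["bbox"],d["confidence"]] for d in bot.cut_out(k,"tray")])
E
```

```text
[ 6.63169e+02 -2.09185e+02 -3.25000e-01  5.36610e+01  6.37920e+01
 -4.86900e+00] [-0.8 -0.8 -0.7 -0.9 -0.6 -0.5  0.3  0.6 -0.5  0.4 -0.1  2.1 -1.4 -2.
 -0.1 -0.4]
[ 290.061207    -29.95725236 1214.55945617] [ 0.07179765 -0.6738463   0.73122258 -0.07803725] [[[311.1, 125.0, 387.2, 215.1], 0.83]]
[1156.61733888 -471.38403737  704.53077705] [-0.40706049  0.79439368  0.40184978 -0.20434576] [[[176.0, 210.8, 273.5, 326.3], 0.62]]
```

```bash
cat >> h.py <<'E'
POSE=np.array([663.5,-209.5,-0.324])
def quat(s=1):
    yaw=POSE[2]; X=np.array([0,0,-1.]); Z=s*np.array([np.cos(yaw),np.sin(yaw),0]); Y=np.cross(Z,X)
    return np.roll(R.from_matrix(np.c_[X,Y,Z]).as_quat(),1)
def hp(a,pose=None): return tw(np.array([-168,0,85.]),POSE if pose is None else pose,a)
E
python3 - <<'E'
from plant import bot
from h import *
for s in(1,-1):
    print(s,[np.round(j,2) if j is not None else None for j in (bot.solve_ik(hp(a)+[0,0,d],quat(s)) for a,d in((0,140),(0,0),(1,0)))])
s=min((1,-1),key=lambda s:np.abs(np.array(bot.solve_ik(hp(0),quat(s)))-bot.get_state()["joint_positions"]).max())
print(s,hp(0)); open("s","w").write(str(s))
bot.goto(hp(0)+[0,0,140],quat(s))
p=bot.get_image("top"); cv2.imwrite("pics/t1.png",p["pixels"])
p=bot.get_image("scene"); cv2.imwrite("pics/s1.png",p["pixels"])
st=bot.get_state(); print(st["t"],st["ee_pos"],st["wrist_force"])
E
```

```text
1 [array([ 0.7 ,  0.21, -0.56,  1.74,  0.12,  1.23, -0.22]), array([ 0.65,  0.34, -0.53,  1.92,  0.21,  0.94, -0.3 ]), array([ 0.57,  0.48, -0.48,  1.45,  0.23,  1.26, -0.26])]
-1 [array([ 1.2 ,  0.43, -1.3 ,  1.72,  0.43,  1.32,  2.63]), array([ 1.09,  0.56, -1.17,  1.9 ,  0.58,  1.08,  2.5 ]), array([ 0.93,  0.71, -1.18,  1.43,  0.65,  1.43,  2.57])]
1 [ 504.2411137  -156.01535609  195.        ]
2.7917 [ 504.04313634 -157.28302731  334.68260614] [ 0.36205107  0.43744207 -0.4229853 ]
```

View pics/s1.png

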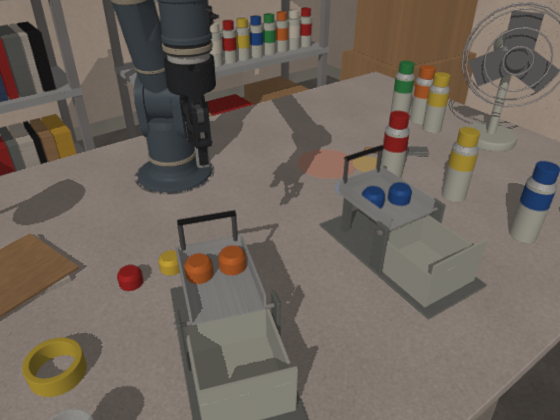

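View pics/t1.png

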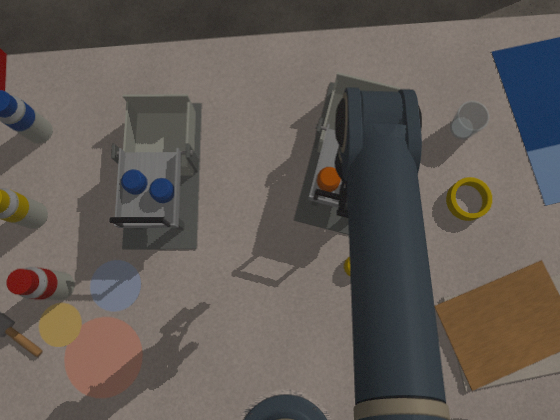

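Scene: the open fingers end at about (203,165), right above the bar at (207,217). Now I'll descend and grip.

Run:
```python
from plant import bot
from h import *
print(proj('s',[bot.get_state()["ee_pos"]]))
q=quat(1)
def s(n):
    st=bot.get_state(); print(n,round(st["t"],2),np.round(st["ee_pos"],1),np.round(st["wrist_force"],2),np.round(st["torque"],2),round(st["opening"],1))
bot.line_to(hp(0)+[0,0,40],120,q); s("above")
bot.line_to(hp(0),60); s("at")
p=bot.get_image("scene"); cv2.imwrite("pics/s2.png",cv2.resize(p["pixels"][120:300,100:320],None,fx=3,fy=3))
```

```text
[[198.56131391 149.47196097]]
above 3.77 [ 504.8 -156.1  235.7] [-0.04  0.62 -0.94] [ 0.   -0.07 -0.01] 85.5
at 4.59 [ 504.5 -156.   195.2] [-0.17 -0.06  0.2 ] [-0.02  0.05  0.03] 85.7
```

View pics/s2.png

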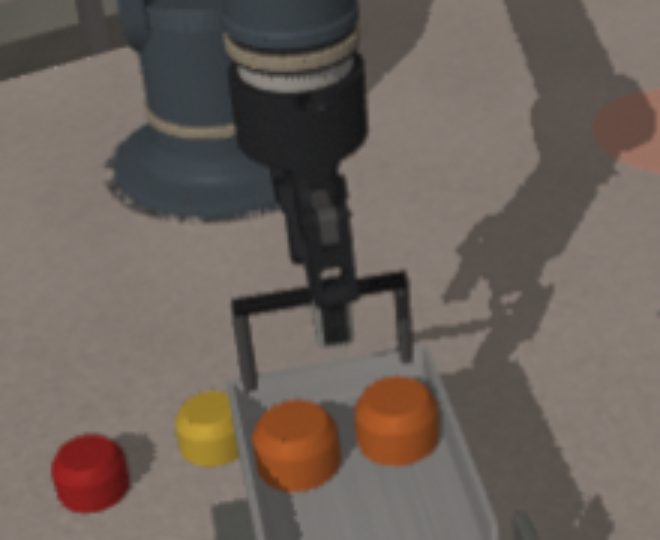

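The crop shows the fingers straddling the bar at (335,300), near its middle and clear of the uprights and caps.

Run:
```python
from plant import bot
from h import *
def s(n):
    st=bot.get_state(); print(n,round(st["t"],2),np.round(st["ee_pos"],1),np.round(st["wrist_force"],2),np.round(st["torque"],2),round(st["opening"],1))
bot.gripper_to(40,25); s("40")
bot.gripper_to(0,25); s("closed")
bot.sleep(.3); s("c2")
for a in(0.06,0.12): bot.line_to(hp(a),50); s(a)
p=bot.get_image("scene"); cv2.imwrite("pics/s3.png",cv2.resize(p["pixels"][120:300,100:320],None,fx=3,fy=3))
```

```text
40 5.15 [ 504.3 -156.1  195.1] [-0.6   0.08  0.4 ] [-0.02 -0.02 -0.02] 40.0
closed 5.51 [ 504.7 -156.2  195.1] [ 2.77 -0.07 -0.63] [-0.08 -0.37 -0.18] 10.9
c2 5.81 [ 504.7 -156.2  195.1] [ 2.57 -0.74 -2.63] [-0.16 -0.64 -0.13] 10.9
0.06 6.18 [ 509.3 -157.8  204.4] [ 4.74 -1.58 -6.58] [-0.24 -0.87 -0.09] 11.0
0.12 6.56 [ 514.7 -159.7  213.9] [ 3.73 -0.82 -7.33] [-0.23 -0.71 -0.1 ] 10.7
```

View pics/s3.png

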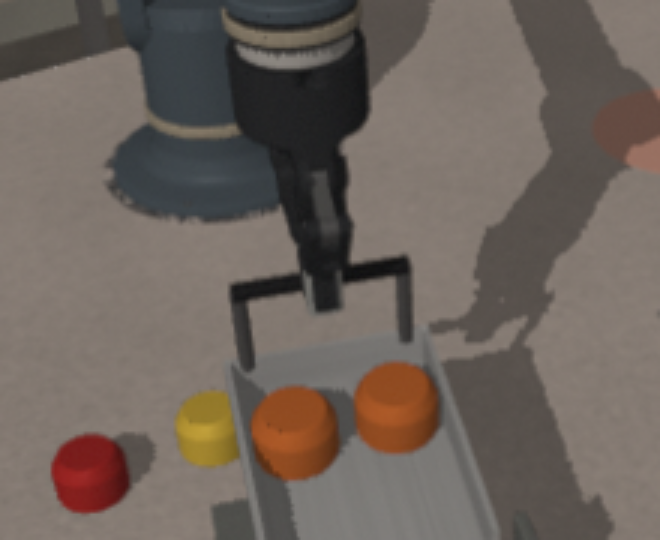

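The handle is gripped, the tray is rising, and forces are only a few newtons. Continuing the arc.

Run:
```python
from plant import bot
from h import *
def s(n):
    st=bot.get_state(); print(n,round(st["t"],2),np.round(st["ee_pos"],1),np.round(st["wrist_force"],2),np.round(st["torque"],2),round(st["opening"],1)); return st
for a in np.arange(0.22,0.93,0.1):
    bot.line_to(hp(a),50); st=s(round(a,2))
    if np.linalg.norm(st["wrist_force"])>35: break
bot.sleep(.5)
p=bot.get_image("scene"); cv2.imwrite("pics/s4.png",p["pixels"])
p=bot.get_image("top"); cv2.imwrite("pics/t4.png",p["pixels"])
```

```text
0.22 7.13 [ 525.2 -163.4  229.8] [-0.21 -1.57 -3.8 ] [-0.27  0.14 -0.19] 10.9
0.32 7.66 [ 537.2 -167.6  244.4] [-6.85 -0.77  0.16] [-0.25  1.25 -0.09] 10.9
0.42 8.18 [ 550.2 -172.2  257.5] [-6.64 -0.79  3.41] [-0.23  1.61 -0.11] 11.1
0.52 8.71 [ 564.5 -177.3  269.3] [-9.08 -1.72  6.52] [-0.26  1.93 -0.14] 10.9
0.62 9.23 [ 580.3 -182.7  279.6] [-8.51 -1.68  7.31] [-0.35  1.85 -0.14] 10.9
0.72 9.76 [ 597.1 -188.6  287.5] [-6.06 -2.49  6.64] [-0.46  1.57 -0.09] 10.9
0.82 10.28 [ 614.4 -194.5  293.5] [-4.   -3.62  5.03] [-0.6   1.14 -0.15] 10.9
0.92 10.81 [ 631.7 -200.5  297.5] [-4.68 -3.62  5.16] [-0.8   1.06 -0.16] 11.0
```

View pics/s4.png

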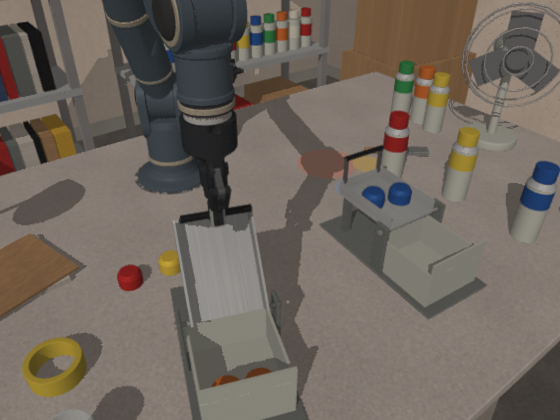

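Both orange caps lie in the box, at scene (228,382) and (258,375), and the pan is empty. Lowering along the same arc.

Run:
```python
from plant import bot
from h import *
def s(n):
    st=bot.get_state(); print(n,round(st["t"],2),np.round(st["ee_pos"],1),np.round(st["wrist_force"],2),np.round(st["torque"],2),round(st["opening"],1)); return st
for a in np.arange(0.82,0.1,-0.1):
    bot.line_to(hp(a),45); s(round(a,2))
for a in (.06,0.02,0): bot.line_to(hp(a),25); st=s(a)
bot.sleep(.2); s("rest")
p=bot.get_image("scene"); cv2.imwrite("pics/s5.png",p["pixels"])
```

```text
0.82 11.97 [ 614.6 -194.4  293.1] [-4.29 -3.61  5.31] [-0.79  0.57 -0.11] 11.0
0.72 12.54 [ 597.2 -188.2  286.1] [-3.78 -3.23  3.45] [-0.74  0.73 -0.16] 11.0
0.62 13.11 [ 580.4 -182.3  277.2] [-3.37 -2.96  3.4 ] [-0.76  0.75 -0.13] 10.8
0.52 13.68 [ 565.2 -176.9  267.1] [-3.66 -3.91  1.17] [-0.83  0.52 -0.16] 11.1
0.42 14.24 [ 551.2 -171.9  256. ] [-1.44 -5.16 -2.1 ] [-0.94  0.11 -0.16] 11.0
0.32 14.81 [ 537.6 -167.   243.3] [-0.3  -3.87 -2.35] [-0.82 -0.   -0.08] 11.1
0.22 15.38 [ 525.5 -162.7  229.4] [-1.32 -2.25 -2.66] [-0.43  0.01 -0.18] 10.9
0.12 15.94 [ 515.2 -159.   214.4] [-0.4   0.74 -1.91] [ 0.08 -0.2  -0.15] 11.2
0.06 16.54 [ 509.7 -157.1  204.9] [ 1.62  3.48 -2.26] [ 0.6  -0.47 -0.14] 11.3
0.02 16.99 [ 506.1 -156.   198.2] [ 2.38  4.84 -1.47] [ 0.88 -0.69 -0.12] 11.5
0 17.29 [ 504.9 -155.6  195.8] [0.56 5.07 3.96] [ 0.96 -0.43 -0.22] 10.9
rest 17.49 [ 504.9 -155.6  195.7] [1.56 4.19 4.12] [ 0.95 -0.39 -0.13] 11.0
```

View pics/s5.png

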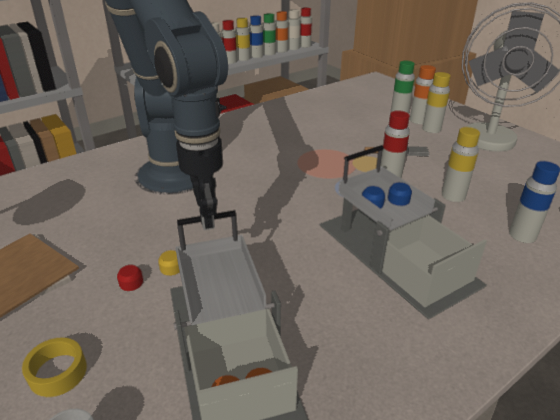

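The tray is at rest: the wrist reads +4 N upward and the bar is back at (207,217). Releasing and retreating.

Run:
```python
from plant import bot
from h import *
bot.gripper_to(50); bot.gripper_to(85)
bot.line_to(hp(0)+[0,0,60],80); bot.line_to(hp(0)+[0,0,150],150)
bot.set_joints([1.241, 0.469, -0.049, 1.532, 0.024, 1.141, -0.082])
bot.sleep(.3)
st=bot.get_state(); print(st["t"],st["opening"],st["wrist_force"])
ps=[bot.get_image(n)["pixels"] for n in("scene","top")]
cv2.imwrite("pics/s6.png",ps[0]);cv2.imwrite("pics/t6.png",ps[1])
d=[cv2.absdiff(ps[0],cv2.imread("pics/scene0.png"))[100:300,320:480].max(),cv2.absdiff(ps[0],cv2.imread("pics/scene0.png"))[205:235,170:245].max()];print(d)
```

```text
22.4833 85.20448106744254 [ 0.20449518 -0.57692609 -0.49076185]
[np.uint8(11), np.uint8(6)]
```

View pics/s6.png

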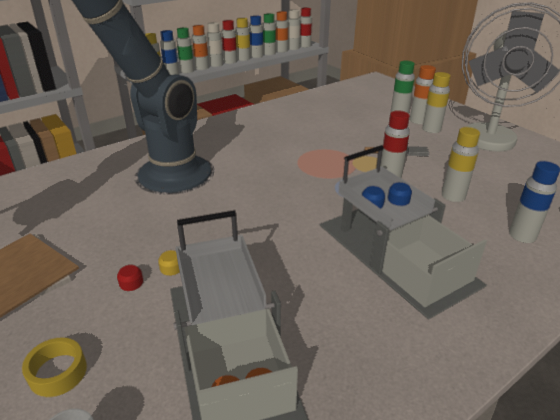

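View pics/t6.png

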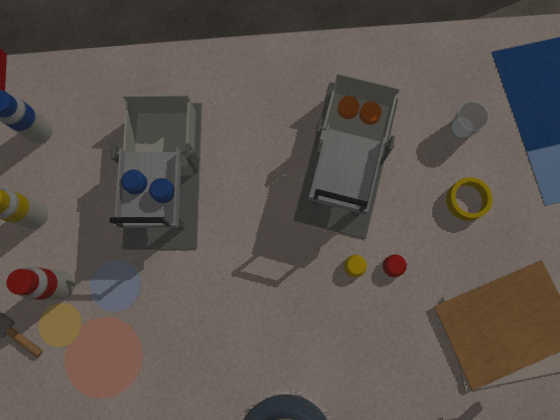

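Top view: both orange caps are in the box, at (348,107) and (371,113). The tray is down, with its bar at (341,199) as at the start. The blue tray is unchanged and the arm is clear.

```bash
python3 -c "
from plant import bot
print(bot.job_done())"
```

```text
the job is handed in; nothing more can be done
None
```

I tipped the orange-cap tray to about 0.92 rad by its handle and both caps slid into the white box. I then lowered it along the same arc, let go, moved the arm clear and handed the job in at about 22.5 s. No verdict was reported.

**Final pictures:** both orange caps lie in the box. The tray's handle and the blue-cap tray match the first picture to within noise (at most 11 grey levels). The gripper is open and clear.

**Forces:** the wrist force stayed at about 12 N or less at every reading.

**Disagreement:** the two cameras' separate position fits for the tray differed by about 8 mm in x. I used a combined fit. The grasp and the low forces along the arc fit that estimate.

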